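# Third hand on a nested pair of brass thimbles

### The arm

A 6-joint arm with a two-finger parallel gripper is mounted at the origin on the work surface. World frame = base frame: x ahead of the robot, y to its left, z up, the work surface at z = 0. Lengths are in m, angles in degrees, forces in N, time in s.
With the tool pointing down it reaches from about 0.4 to 0.825 m from the base axis. Payload 7 kg.
Tool frame: the origin (TCP) lies midway between the tips of the shut fingers; the grasp point (between the pads) lies 19 mm behind it (ctrl.grip_point_offset is the distance from the TCP to the grasp point, in m); x points along the fingers, y is the direction in which the jaws open and shut, and the axes are right-handed (so a half turn about x gives the same grasp; the last joint's range is limited). The gripper opens to 88 mm and grips with 3 to 60 N. Pads are 19 mm wide; open, the fingers measure 130 mm over their backs; the gripper's body (78 mm by 193 mm) begins 47 mm behind the grasp point.
Start: joints at [-56.717, 20.546, 0.682, 0, -70.136, -16.507], TCP at [0.195, -0.646, 0.227] pointing down, gripper open.
Joint ranges: [-176.03, 176.03], [-82.01, 121.73], [-58.28, 71.71], [-173.87, 95.51], [-174.79, -0.11], [-173.66, 173.66]. Speed limits (degrees/s): [136.94, 136.94, 172.46, 180, 180, 180].

### API

Orientations are given as [roll, pitch, yaw] about the fixed x, y, z axes, in that order (R = Rz(yaw) Ry(pitch) Rx(roll)).
In Python, from plant import ctrl gives the robot as it stands.
- The arm moves only by the tool drive_tool, never from a script. Its argument "plan" is a list of rows, each a list of 3 entries, a list of its own where there are three numbers: the shift along the tool's x, y, z in m, then the turn, a rotation vector about the tool's x, y, z in degrees, then the opening, from 0 (shut) to 1 (fully open). In form: [[[dx, dy, dz], [wx, wy, wz], grip], ...]. A call has 1 to 20 rows; each row is the pose to reach, as a shift and turn from the pose measured when the call began, along the tool's axes at that moment; what a row does not reach only later rows make up. A row lasts 1/12 s, in which the tool goes at most 41.7 mm and 7.16 degrees, less where a joint would pass 70% of its speed; a pose out of reach is approached as far as the arm can. A call with a gripper value outside its range is refused whole. The fingers move at their own pace and stop on an object; the grip force is fixed at half the most. Time passes only in rows, so rows that repeat a pose let the fingers close. It gives the time, the measured TCP pose, the force and the opening at its end, in the units of the state.
- ctrl.get_obs(): the state, without advancing time (a new reading comes with each control period).
- ctrl.snapshot(name): name is "scene" or "top"; returns the picture (420x560x3 uint8, blue, green, red); there is no depth.
- ctrl.get_calibration(name): a dict with "fx", "fy", "cx", "cy" (pixels), "R" (3x3) and "t" (3): a world point X has camera coordinates R X + t. Camera axes: x right, y down, z forward; pixel columns grow to the right and rows downward; lengths in m; the calibration is good to about 2 mm. A picture is of the moment at which its call begins. get_calibration takes no time and is no camera call.
- ctrl.close_job(): hands the job in, once; it reports no verdict.
Trained networks look in the newest picture that a camera, given by its name, has taken for a name from the list of things; names that differ only in an ending like _2 or _b are one class to them, and where a whole thing is asked for, a point or a joint stands for the part that bears it (a point fixed in the world has none). Each returns a list of dicts, best first, with "confidence" (0 to 1); they miss things now and then, are a little off and sometimes report something else, mostly with a low value. They report only what shows in the picture. A call takes as long as a camera call. They do not tell look-alikes from the thing itself.
- ctrl.cut_out(camera, name): "pixels" (420x560 bool, what is visible of it) and "pixel" ([column, row] in pixels, amid what is visible of it).
- ctrl.landmark_of(camera, name): "pixel" ([column, row] in pixels: a listed point, or the origin of a listed thing).
The state is a dict: "clock": time; "joint_pos": joint angles; "qvel": joint speeds; "tau": joint torques, N m; "tool_pos": TCP position; "orientation": TCP orientation; "force": force on the tool from outside, world axes, zero at the start; "moment": the same for the moment, N m; "opening": finger opening in m.
Only numpy, scipy, OpenCV 4.12 (cv2) and the standard library are available. Lean on these libraries where they do the work, as an engineer would, in place of code of your own. Each camera call takes 0.05 s, during which the arm holds its last target. There are 200 camera calls.

### The job

Set the two big brass display thimbles, mouth down, on the wooden post that stands in the vise: one over the post, let go of it, then the other nested over the first. Finish while still holding on: keep pressing the upper one straight down against the sprung post with a steady push of about 12 N, so that I can run in the clamp screw, and do not let go at the end. Never push the post right down to its stop, and leave the chipped little porcelain thimble, the canister and the screwdriver where they are.

Things in the scene. Friction and masses are not known exactly. Their poses are not given: they have to be found in the camera images.
- thimble_a: One of two identical big brass thimbles, tapered cups standing mouth down. Outside 56 mm wide at the rim (bottom), 36 mm at the crown 50 mm up; on the crown a solid button 24 mm wide, 10 mm high. Wall 2.5 mm, crown 8 mm thick: 42 mm deep inside. About 90 g. Origin: centre of the rim plane; z up through the crown. Either may be the lower.
- thimble_b: The other brass thimble, the same in every way. Fully nested, the upper one's inner crown rests on the lower one's button: its origin is then 18 mm above the lower's, with about 1 mm of play sideways.
- post_top (a point): Centre of the flat top of the wooden post, 30 mm diameter at the top, widening to 40 mm at 56 mm below; its top stands 66 mm above the wooden block and 166 mm above the cart when not pressed. A thimble seated on it has its origin 42 mm below this point. The point sinks with the post.
- post (a joint): How far the post has sunk straight down into the block: 0 at rest, 0.018 m at the hard stop. A spring holds it up: it starts to sink at about 4.6 N of load and takes 0.9 N more per mm, so with both thimbles on it a push of 12 N on the upper one sinks it about 10 mm (8 N about 6 mm, 16 N about 15 mm).
- vise: Small grey bench vise fixed to the cart, gripping a wooden block 60 x 70 mm, its top at 100 mm height, 8 mm above the jaws; the post stands at its centre. Origin: on the cart under the post. x runs from the fixed jaw to the moving jaw, screw and 100 mm handle bar (118 mm out, at 45 mm height). Spans -95 to +130 mm in x; jaws 76 mm wide in y.
- porcelain: Bystander: ordinary small white porcelain thimble with a chip, mouth down, 28 mm diameter at the rim, 28 mm high. Origin: centre of the rim plane.
- canister: Bystander: dark green tin canister with a screw top, 72 mm diameter, 82 mm high, upright. Origin: centre of its underside.
- screwdriver: Bystander: screwdriver 170 mm long lying on the cart between the vise and the robot, along its own x axis.
Mind the look-alikes: they are no part of the job. What is shaped like the thimble_b but red is not meant.

How it is judged:
By the outcome, as a careful person would: the job done as asked, in the order asked, and still so for the second after the job is handed in, while the arm keeps its last pose, push and grip.
It also fails if it takes over 64 s, if anything falls off the work surface, if the arm or the gripper's body presses on something with over 40 N, if the wrist force passes 120 N, or if a joint passes its speed limit or range.

## Working session

There is one attempt and no reset: what is moved stays moved. The work goes in short steps, Python scripts to look and compute and a tool call to move; the robot and the scene stay as the last step left them, time stands still between calls to the robot, and variables do not carry over. Pictures are saved under pics/ and viewed, about 8 in all and at most 12, crops included, and the job is handed in when it is done.

Besides the shell and the picture viewer there is one more tool, called after "Request:" as name(argument=value, ...) on one line, values as JSON. drive_tool: Moves the arm, as the interface text tells. Its arguments: {"type":"object","properties":{"plan":{"type":"array","items":{"type":"array"}}},"required":["plan"]}

```bash
mkdir -p pics; ls; cat > h.py <<'E'
from plant import ctrl
import numpy as np, cv2
def ray(cam,px):
    c=ctrl.get_calibration(cam);R=np.array(c["R"]);t=np.array(c["t"])
    d=R.T@np.array([(px[0]-c["cx"])/c["fx"],(px[1]-c["cy"])/c["fy"],1.])
    return -R.T@t,d
def atz(cam,px,z):
    o,d=ray(cam,px); return o+d*(z-o[2])/d[2]
def proj(cam,X):
    c=ctrl.get_calibration(cam);p=np.array(c["R"])@np.array(X)+np.array(c["t"])
    return np.array([c["fx"]*p[0]/p[2]+c["cx"],c["fy"]*p[1]/p[2]+c["cy"]])
E
python3 - <<'E'
from h import *
for n in("scene","top"):
    cv2.imwrite(f"pics/{n}0.png",ctrl.snapshot(n))
    print(n,ray(n,[280,210]))
    for k in("thimble_a","post_top","vise","porcelain","canister","screwdriver"):
        print(k,[(np.round(d["pixel"]),round(d["confidence"],2)) for d in ctrl.landmark_of(n,k)])
o=ctrl.get_obs();print(o)
E
```

```text
pics
scene (array([1.1448563 , 0.5494411 , 0.69853155]), array([-0.60590676, -0.55223384, -0.57266428]))
thimble_a [(array([185., 209.]), 0.88), (array([213., 201.]), 0.77), (array([400., 279.]), 0.7)]
post_top [(array([271., 227.]), 0.66)]
vise [(array([268., 284.]), 0.95)]
porcelain [(array([249., 198.]), 0.61)]
canister [(array([364., 328.]), 0.86)]
screwdriver [(array([315., 236.]), 0.8)]
top (array([0.32092468, 0.00414689, 1.12112337]), array([ 0.17509769, -0.02510517, -0.98424968]))
thimble_a [(array([414., 180.]), 0.87), (array([411., 218.]), 0.83), (array([139., 257.]), 0.79)]
post_top [(array([234., 128.]), 0.67)]
vise [(array([239., 153.]), 0.9)]
porcelain [(array([381., 254.]), 0.7)]
canister [(array([133., 171.]), 0.74)]
screwdriver [(array([258., 253.]), 0.69)]
{'clock': 0.7, 'joint_pos': array([-5.67165557e+01,  2.05435240e+01,  6.82008026e-01, -9.90376389e-04,
       -7.01367312e+01, -1.65058530e+01]), 'qvel': array([-0.01349747, -0.02370635,  0.07389953, -0.05764294,  0.10112027,
       -0.01941391]), 'tau': array([ 4.98138852e-04, -5.82163596e+01,  2.93246108e+01,  7.00145915e+00,
        1.23420075e-02, -2.49273813e-05]), 'tool_pos': array([ 0.19480884, -0.64624546,  0.22659053]), 'orientation': array([-45.50793719,  89.99801503, -28.73068245]), 'force': array([ 0.44699384, -0.28796265, -0.1665468 ]), 'moment': array([-0.00979099,  0.00576136, -0.00622458]), 'opening': 0.08715407757841626}
```

```bash
python3 - <<'E'
import cv2,numpy as np
cv2.imwrite("pics/both.png",np.vstack([cv2.resize(cv2.imread(f"pics/{n}0.png"),(400,300)) for n in("scene","top")]))
E
python3 - <<'E'
from h import *
for n,L in(("scene",dict(A=[185,209],B=[213,201],C=[400,279],por=[249,198],can=[364,328],vise=[268,284],sd=[315,236])),("top",dict(A=[414,180],B=[411,218],C=[139,257],por=[381,254],can=[133,171],vise=[239,153],sd=[258,253]))):
    for k,p in L.items(): print(n,k,np.round(atz(n,p,0),3))
print(atz("scene",[271,227],.166),atz("top",[234,128],.166))
E
```

```text
scene A [ 0.592 -0.329  0.   ]
scene B [ 0.509 -0.302  0.   ]
scene C [0.42  0.275 0.   ]
scene por [ 0.424 -0.236  0.   ]
scene can [0.6   0.293 0.   ]
scene vise [0.646 0.059 0.   ]
scene sd [0.431 0.026 0.   ]
top A [ 0.59  -0.312  0.   ]
top B [ 0.507 -0.303  0.   ]
top C [0.417 0.266 0.   ]
top por [ 0.43  -0.237  0.   ]
top can [0.6   0.289 0.   ]
top vise [0.644 0.065 0.   ]
top sd [0.429 0.02  0.   ]
[0.6401158  0.06439586 0.166     ] [0.64363253 0.06644104 0.166     ]
```

View pics/scene0.png

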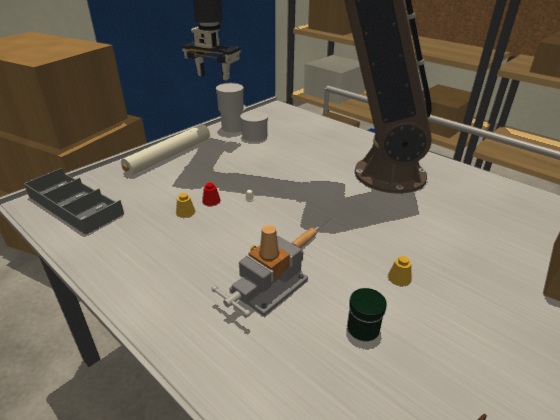

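View pics/top0.png

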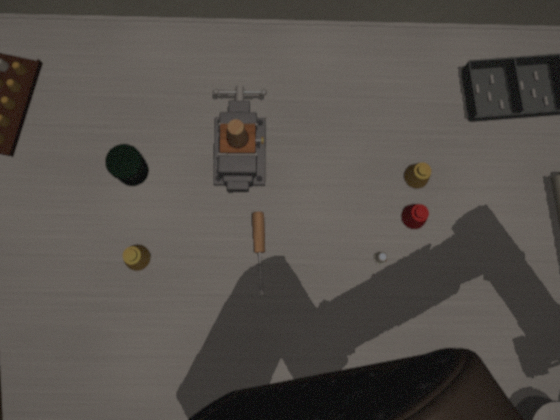

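The scene view shows brass thimbles at (185,205) and (402,270), a red one at (210,194), and the vise and post at (269,240). In the top view, brass sits at (420,174) and (134,256) and red at (416,215). Only the two brass-coloured ones fit the description. The red one is a look-alike, and the small white one at (381,257) is the porcelain. I'll confirm this in one crop and refine the positions.

```bash
cat >> h.py <<'E'
from scipy.optimize import least_squares
def sil(cam,x,y,z0=0):
    P=[]
    for r,z in((.028,0),(.018,.05),(.012,.05),(.012,.06)):
        for a in np.linspace(0,2*np.pi,24): P.append(proj(cam,[x+r*np.cos(a),y+r*np.sin(a),z0+z]))
    h=cv2.convexHull(np.float32(P)); m=cv2.moments(h)
    return np.array([m["m10"]/m["m00"],m["m01"]/m["m00"]])
def fit(cents,x0,z0=0):
    f=lambda p:np.concatenate([sil(c,p[0],p[1],z0)-u for c,u in cents.items()])
    r=least_squares(f,x0,diff_step=1e-4); return r.x,r.fun
E
python3 - <<'E'
from h import *
X={"A":(.591,-.32),"C":(.418,.27)};C={"A":{},"C":{}};
for n in("scene","top"):
    for d in ctrl.cut_out(n,"thimble_a"):
        v,u=np.nonzero(d["pixels"]); c=np.array([u.mean(),v.mean()])
        for k in X:
            if np.hypot(*(c-sil(n,*X[k])))<14: C[k][n]=c; print(k,n,c,len(u),d["confidence"])
for k in X: print(k,fit(C[k],X[k]), [fit({n:C[k][n]},X[k])[0] for n in C[k]])
a=ctrl.get_obs()["orientation"]
from scipy.spatial.transform import Rotation as Ro
print(Ro.from_euler("xyz",a,degrees=True).as_matrix().round(3))
s=cv2.imread("pics/scene0.png")
cv2.imwrite("pics/crop.png",np.hstack([cv2.resize(s[175:225,165:265],(400,200)),cv2.resize(s[245:295,350:450],(400,200))]))
E
```

```text
C scene [400.11296296 271.69074074] 540 0.78
A scene [184.01428571 206.03142857] 350 0.61
A top [417.07243816 174.28268551] 566 0.91
C top [135.96779964 256.88908766] 559 0.89Traceback (most recent call last):
  File "<stdin>", line 8, in <module>
  File "h.py", line 21, in fit
    r=least_squares(f,x0,diff_step=1e-4); return r.x,r.fun
    return func(*args, **kwargs)
    result = trf(vector_fun.fun, vector_fun.jac, x0, f0, J0, lb, ub, ftol, xtol,
                 gtol, max_nfev, x_scale, loss_function, tr_solver,
                 tr_options.copy(), verbose, callback=callback_wrapped)
    return trf_no_bounds(
        fun, jac, x0, f0, J0, ftol, xtol, gtol, max_nfev, x_scale,
        loss_function, tr_solver, tr_options, verbose, callback=callback)
    f_new = fun(x_new)
    self._update_fun()
    ~~~~~~~~~~~~~~~~^^
    self.f = self.fun_wrapped(xp_copy(self.x))
             ~~~~~~~~~~~~~~~~^^^^^^^^^^^^^^^^^
    return np.atleast_1d(self.fun(x))
                         ~~~~~~~~^^^
    return self.f(x, *self.args, **self.kwargs)
           ~~~~~~^^^^^^^^^^^^^^^^^^^^^^^^^^^^^^
  File "h.py", line 20, in <lambda>
    f=lambda p:np.concatenate([sil(c,p[0],p[1],z0)-u for c,u in cents.items()])
                               ~~~^^^^^^^^^^^^^^^^
  File "h.py", line 16, in sil
    for a in np.linspace(0,2*np.pi,24): P.append(proj(cam,[x+r*np.cos(a),y+r*np.sin(a),z0+z]))
                                                 ~~~~^^^^^^^^^^^^^^^^^^^^^^^^^^^^^^^^^^^^^^^^
  File "h.py", line 10, in proj
    c=ctrl.get_calibration(cam);p=np.array(c["R"])@np.array(X)+np.array(c["t"])
ValueError: time passes only in moves, steps and waits
```

```bash
sed -i 's/^from plant import ctrl/from plant import ctrl\nCAL={n:ctrl.get_calibration(n) for n in("scene","top")}/; s/c=ctrl.get_calibration(cam)/c=CAL[cam]/' h.py
python3 - <<'E'
from h import *
C={"A":{"scene":np.array([184.01,206.03]),"top":np.array([417.07,174.28])},"C":{"scene":np.array([400.11,271.69]),"top":np.array([135.97,256.89])}}
X={"A":(.591,-.32),"C":(.418,.27)}
# own colour check: brass hue blobs
for n in("scene","top"):
    im=cv2.imread(f"pics/{n}0.png");h=cv2.cvtColor(im,cv2.COLOR_BGR2HSV)
    m=cv2.inRange(h,(16,110,50),(32,255,255));k,l,s,c=cv2.connectedComponentsWithStats(m)
    for i in range(1,k):
        for q in X:
            if s[i,4]>60 and np.hypot(*(c[i]-C[q][n]))<12: print("hsv",q,n,c[i],s[i])
for k in X: print(k,fit(C[k],X[k]), [fit({n:C[k][n]},X[k])[0] for n in C[k]])
a=ctrl.get_obs()["orientation"]
from scipy.spatial.transform import Rotation as Ro
print(Ro.from_euler("xyz",a,degrees=True).as_matrix().round(3))
s=cv2.imread("pics/scene0.png")
cv2.imwrite("pics/crop.png",np.hstack([cv2.resize(s[175:225,165:265],(400,200)),cv2.resize(s[245:295,350:450],(400,200))]))
E
```

```text
hsv A scene [184.3245614  205.74269006] [177 193  18  25 342]
hsv C scene [400.64190476 271.42095238] [388 256  23  30 525]
hsv A top [417.93846154 174.93846154] [405 163  26  25 455]
hsv C top [135.97959184 257.08163265] [123 246  27  24 490]
A (array([ 0.60090999, -0.31647956]), array([ 0.21115178, -0.11745808,  0.06364432, -0.17100975])) [array([ 0.60168133, -0.31643568]), array([ 0.60053452, -0.31633201])]
C (array([0.41759389, 0.27071835]), array([ 0.49353998,  0.00939177,  0.38925665, -0.19453696])) [array([0.41835661, 0.2698567 ]), array([0.41718054, 0.27148617])]
[[-0.    -0.289  0.957]
 [-0.     0.957  0.289]
 [-1.    -0.    -0.   ]]
```

View pics/crop.png

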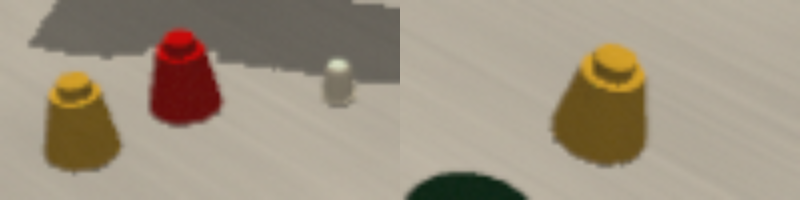

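The crop shows two brass thimbles, the red look-alike and the white porcelain, so A (0.601,-0.3165) and C (0.4176,0.2707) are the targets. I'll go above A now.

Request:
drive_tool(plan=[[[0.0, 0.1982, 0.4838], [0, 0, 0], 0.6], [[0.0, 0.1982, 0.4838], [0, 0, 0], 0.6], [[0.0, 0.1982, 0.4838], [0, 0, 0], 0.6], [[0.0, 0.1982, 0.4838], [0, 0, 0], 0.6], [[0.0, 0.1982, 0.4838], [0, 0, 0], 0.6], [[0.0, 0.1982, 0.4838], [0, 0, 0], 0.6], [[0.0, 0.1982, 0.4838], [0, 0, 0], 0.6], [[0.0, 0.1982, 0.4838], [0, 0, 0], 0.6], [[0.0, 0.1982, 0.4838], [0, 0, 0], 0.6], [[0.0, 0.1982, 0.4838], [0, 0, 0], 0.6], [[0.0, 0.1982, 0.4838], [0, 0, 0], 0.6], [[0.0, 0.1982, 0.4838], [0, 0, 0], 0.6], [[0.0, 0.1982, 0.4838], [0, 0, 0], 0.6], [[0.07, 0.1982, 0.4838], [0, 0, 0], 0.6], [[0.12, 0.1982, 0.4838], [0, 0, 0], 0.6], [[0.14, 0.1982, 0.4838], [0, 0, 0], 0.6], [[0.14, 0.1982, 0.4838], [0, 0, 0], 0.6], [[0.14, 0.1982, 0.4838], [0, 0, 0], 0.6]])

```text
clock: 2.3
tool_pos: [0.5978, -0.3157, 0.0812]
orientation: [145.3, 89.5, 162.1]
force: [-0.8, 0.3, -0.1]
opening: 0.0524
```

```bash
python3 - <<'E'
from h import *
def psil(cam,x,y):
    P=[proj(cam,[x+r*np.cos(a),y+r*np.sin(a),z]) for r,z in((.015,.166),(.0195,.115)) for a in np.linspace(0,6.2832,24)]
    h=cv2.convexHull(np.float32(P));m=np.zeros((420,560),np.uint8);cv2.fillConvexPoly(m,np.int32(np.round(h)),1);return m
g={}
for n in("scene","top"):
    im=ctrl.snapshot(n);cv2.imwrite(f"pics/{n}1.png",im)
    D=ctrl.cut_out(n,"post");print(n,[(d["pixel"],d["pixels"].sum(),d["confidence"]) for d in D])
    if D: g[n]=D[0]["pixels"]
best=[]
for n in g: # top-end alignment: IoU over grid
    b=[]
    for x in np.arange(.632,.655,.001):
        for y in np.arange(.054,.078,.001):
            m=psil(n,x,y)>0; b.append(((m&g[n]).sum()/(m|g[n]).sum(),x,y))
    best.append(b); w=sorted(b)[-12:];print(n,w[-1],np.mean(w,0))
s=np.sum([np.array(b)[:,0] for b in best],0);i=np.argsort(s)[-8:];print(s.max(),np.array(best[0])[i,1:].mean(0))
o=ctrl.get_obs();print(o["clock"],o["tool_pos"],o["force"],o["opening"])
E
```

```text
scene [([266.1, 242.9], np.int64(511), 0.94)]
top [([235.5, 130.5], np.int64(425), 0.97)]
scene (np.float64(0.8521256931608133), np.float64(0.655), np.float64(0.07200000000000001)) [0.83993899 0.65325    0.06925   ]
top (np.float64(0.9548532731376975), np.float64(0.644), np.float64(0.063)) [0.91039599 0.64408333 0.06316667]
1.6708811477021575 [0.64525 0.063  ]
2.5 [ 0.60230364 -0.31748667  0.0889616 ] [0.22420428 0.20454867 0.24236766] 0.053195189906236034
```

Request:
drive_tool(plan=[[[0.018, 0.001, -0.001], [0, 0, 0], 0.6], [[0.03, 0.001, -0.001], [0, 0, 0], 0.6], [[0.035, 0.001, -0.001], [0, 0, 0], 0.6], [[0.0365, 0.001, -0.001], [0, 0, 0], 0.6], [[0.0365, 0.001, -0.001], [0, 0, 0], 0.6], [[0.0365, 0.001, -0.001], [0, 0, 0], 0.6]])

```text
clock: 3.0
tool_pos: [0.6016, -0.3171, 0.0531]
orientation: [-39.9, 89.8, -23.1]
force: [-0.4, -1.1, -0.2]
opening: 0.0525
```

```bash
python3 - <<'E'
from h import *
o=ctrl.get_obs();print(o["clock"],o["tool_pos"],o["force"],o["opening"])
a=[]
for n,(u,v) in(("scene",(180,190)),("top",(418,170))):
    im=ctrl.snapshot(n);a.append(cv2.resize(im[v-35:v+35,u-50:u+50],(400,280),interpolation=cv2.INTER_CUBIC))
cv2.imwrite("pics/g1.png",np.hstack(a))
o=ctrl.get_obs();print(o["clock"],o["tool_pos"],o["force"],o["opening"])
E
```

```text
3.0 [ 0.60160018 -0.31706543  0.05312201] [-0.37714867 -1.12640813 -0.16165744] 0.05249467681916583
3.1 [ 0.60166502 -0.31702707  0.05319694] [ 1.25368946  0.67859152 -0.45128719] 0.052745929857025205
```

View pics/g1.png

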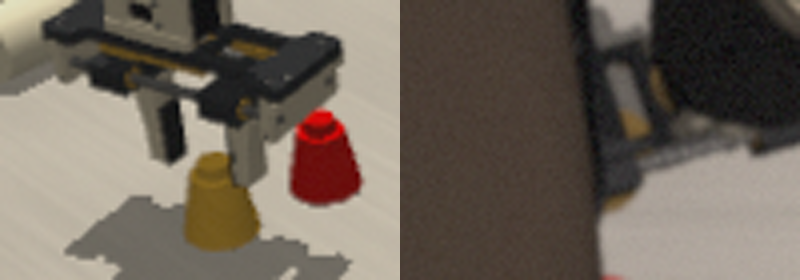

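The crop shows the fingers straddling the button: tips at about (170,158) and (250,178), with the button between them at (213,165). I'll close and lift slightly.

Request:
drive_tool(plan=[[[0.0005, 0, 0], [0, 0, 0], 0.0], [[0.0005, 0, 0], [0, 0, 0], 0.0], [[0.0005, 0, 0], [0, 0, 0], 0.0], [[0.0005, 0, 0], [0, 0, 0], 0.0], [[0.0005, 0, 0], [0, 0, 0], 0.0], [[0.0005, 0, 0], [0, 0, 0], 0.0], [[0.0005, 0, 0], [0, 0, 0], 0.0], [[-0.02, 0, 0], [0, 0, 0], 0.0], [[-0.04, 0, 0], [0, 0, 0], 0.0], [[-0.04, 0, 0], [0, 0, 0], 0.0], [[-0.04, 0, 0], [0, 0, 0], 0.0]])

```text
clock: 4.02
tool_pos: [0.6023, -0.3171, 0.0944]
orientation: [-35.3, 89.6, -18.5]
force: [-0.8, 0.1, -1.0]
opening: 0.0225
```

```bash
python3 - <<'E'
from h import *
from scipy.spatial.transform import Rotation as Ro
im=ctrl.snapshot("scene");cv2.imwrite("pics/g2.png",cv2.resize(im[130:230,120:250],(780,600),interpolation=cv2.INTER_CUBIC))
o=ctrl.get_obs();print(o["clock"],o["tool_pos"],o["force"],o["opening"])
R=Ro.from_euler("xyz",o["orientation"],degrees=True).as_matrix();print(R.round(4))
for z in(.28,):print("shift to above post",R.T@(np.array([.6435,.0645,z])-o["tool_pos"]))
E
```

```text
4.0667 [ 0.60147095 -0.31686319  0.09329486] [-0.17351866 -0.3482155  -0.72670013] 0.022965905288596107
[[ 0.0049 -0.2889  0.9574]
 [-0.0016  0.9574  0.2889]
 [-1.     -0.0029  0.0042]]
shift to above post [-0.18708977  0.3524234   0.15118963]
```

View pics/g2.png

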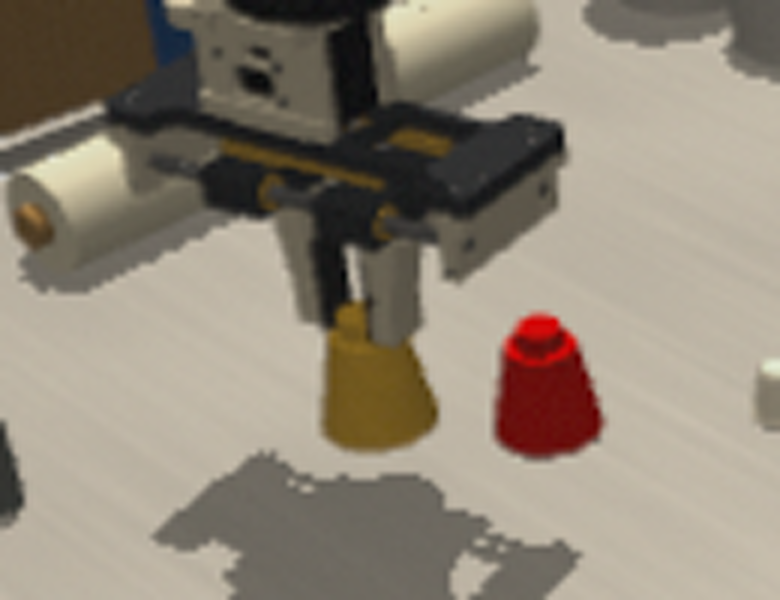

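Held upright. I'll lift and traverse to above the post.

Request:
drive_tool(plan=[[[-0.041, 0, 0], [0, 0, 0], 0.0], [[-0.082, 0, 0], [0, 0, 0], 0.0], [[-0.123, 0.0, 0.0], [0, 0, 0], 0.0], [[-0.16, 0.03, 0.012], [0, 0, 0], 0.0], [[-0.187, 0.065, 0.027], [0, 0, 0], 0.0], [[-0.187, 0.1, 0.042], [0, 0, 0], 0.0], [[-0.187, 0.135, 0.057], [0, 0, 0], 0.0], [[-0.187, 0.17, 0.073], [0, 0, 0], 0.0], [[-0.187, 0.205, 0.088], [0, 0, 0], 0.0], [[-0.187, 0.24, 0.103], [0, 0, 0], 0.0], [[-0.187, 0.275, 0.118], [0, 0, 0], 0.0], [[-0.187, 0.31, 0.133], [0, 0, 0], 0.0], [[-0.187, 0.335, 0.144], [0, 0, 0], 0.0], [[-0.187, 0.352, 0.151], [0, 0, 0], 0.0], [[-0.187, 0.352, 0.151], [0, 0, 0], 0.0], [[-0.187, 0.352, 0.151], [0, 0, 0], 0.0], [[-0.187, 0.352, 0.151], [0, 0, 0], 0.0]])

```text
clock: 5.48
tool_pos: [0.6431, 0.0636, 0.279]
orientation: [-49.3, 89.8, -32.5]
force: [0.3, -0.6, -0.0]
opening: 0.0226
```

```bash
cat > look.py <<'E'
from h import *
from scipy.spatial.transform import Rotation as Ro
import sys
out=sys.argv[1]; 
im=ctrl.snapshot("scene");cv2.imwrite(out,cv2.resize(im[150:300,200:340],(560,600),interpolation=cv2.INTER_CUBIC))
o=ctrl.get_obs();print(o["clock"],o["tool_pos"],o["force"],o["opening"])
R=Ro.from_euler("xyz",o["orientation"],degrees=True).as_matrix();print(R.round(4))
z0=o["tool_pos"][2]-.0525
for d in ctrl.cut_out("scene","thimble_a"):
    v,u=np.nonzero(d["pixels"]);c=np.array([u.mean(),v.mean()])
    if abs(c-sil("scene",*o["tool_pos"][:2],z0)).max()<20: print(len(u),c,d["confidence"],"thimble full-sil xy",fit({"scene":c},o["tool_pos"][:2],z0)[0],"rim row",v.max())
for k in("post_top","thimble_a"): 
    for d in ctrl.landmark_of("scene",k): print(k,d["pixel"],d["confidence"],atz("scene",d["pixel"],.166 if k=="post_top" else z0).round(4))
E
python3 look.py pics/p1.png
```

```text
5.5333 [0.64316807 0.06324228 0.27928241] [-0.76955969 -0.22561356  0.14817326] 0.022613317400758594
[[ 0.0038 -0.2882  0.9576]
 [-0.0019  0.9576  0.2882]
 [-1.     -0.003   0.0031]]
723 [269.11341632 195.77593361] 0.64 thimble full-sil xy [0.64690906 0.06615381] rim row 210
post_top [270.6, 224.8] 0.79 [0.6352 0.0585 0.166 ]
thimble_a [211.8, 201.3] 0.92 [ 0.7179 -0.0265  0.2268]
thimble_a [398.2, 274.5] 0.85 [0.6482 0.3564 0.2268]
thimble_a [268.0, 201.3] 0.71 [0.6398 0.056  0.2268]
thimble_a [270.8, 225.1] 0.44 [0.6937 0.1154 0.2268]
```

View pics/p1.png

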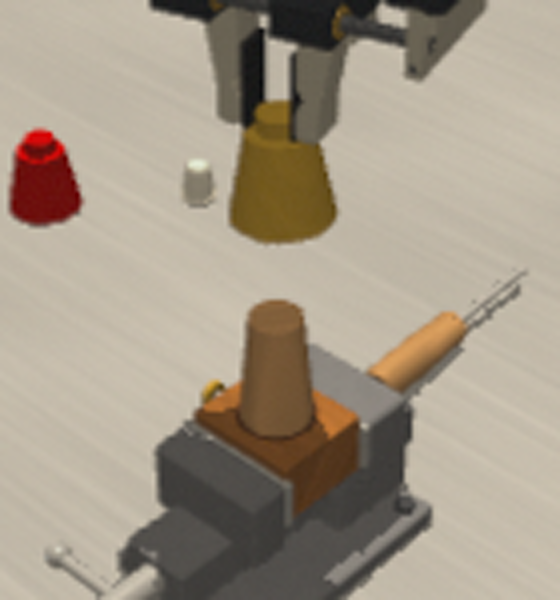

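```bash
python3 - <<'E'
from h import *
im=cv2.imread("pics/p1.png")
print("post obs center crop (275,316)->",atz("scene",[268.75,229],.166))
for x,y in((.6435,.0645),(.6432,.0632),(.6465,.066)):
    a=np.linspace(0,6.28,60)
    for z,r in((.166,.015),(.2268,.028),(.2768,.018)):
        P=np.array([proj("scene",[x+r*np.cos(t),y+r*np.sin(t),z]) for t in a]);P=(P-[200,150])*4
        print(x,y,z,"L,R,top,bot",P.min(0).round(),P.max(0).round())
E
```

```text
post obs center crop (275,316)-> [0.64830337 0.06573906 0.166     ]
0.6435 0.0645 0.166 L,R,top,bot [251. 294.] [308. 329.]
0.6435 0.0645 0.2268 L,R,top,bot [223. 184.] [335. 247.]
0.6435 0.0645 0.2768 L,R,top,bot [241. 110.] [316. 149.]
0.6432 0.0632 0.166 L,R,top,bot [250. 293.] [307. 327.]
0.6432 0.0632 0.2268 L,R,top,bot [222. 183.] [333. 245.]
0.6432 0.0632 0.2768 L,R,top,bot [240. 109.] [314. 148.]
0.6465 0.066 0.166 L,R,top,bot [249. 297.] [307. 332.]
0.6465 0.066 0.2268 L,R,top,bot [221. 188.] [333. 251.]
0.6465 0.066 0.2768 L,R,top,bot [239. 114.] [314. 152.]
```

The picture shows the thimble upright over the post: rim centre about (283,215), post top about (275,316). Relative measurements put the post at about (0.6465,0.064) in TCP terms. I'll lower in stages, watching the force.

Request:
drive_tool(plan=[[[0.0, 0, 0.0034], [0, 0, 0], 0.0], [[0.02, 0, 0.0034], [0, 0, 0], 0.0], [[0.04, 0, 0.0034], [0, 0, 0], 0.0], [[0.055, 0, 0.0034], [0, 0, 0], 0.0], [[0.065, 0, 0.0034], [0, 0, 0], 0.0], [[0.073, 0, 0.0034], [0, 0, 0], 0.0], [[0.08, 0, 0.0034], [0, 0, 0], 0.0], [[0.086, 0, 0.0034], [0, 0, 0], 0.0], [[0.089, 0, 0.0034], [0, 0, 0], 0.0], [[0.089, 0, 0.0034], [0, 0, 0], 0.0], [[0.089, 0, 0.0034], [0, 0, 0], 0.0]])

```text
clock: 6.6
tool_pos: [0.6473, 0.0638, 0.1913]
orientation: [-33.0, 89.7, -16.3]
force: [0.5, -0.2, -0.1]
opening: 0.0227
```

```bash
python3 look.py pics/p2.png
```

```text
6.65 [0.64739163 0.06385755 0.19153484] [-0.71385682  0.04278231  0.68013811] 0.02272026148080141
[[ 0.0057 -0.2877  0.9577]
 [-0.0015  0.9577  0.2877]
 [-1.     -0.0031  0.005 ]]
621 [267.45732689 231.56199678] 0.74 thimble full-sil xy [0.650059   0.06359041] rim row 246
thimble_a [269.7, 238.4] 0.72 [0.6453 0.0654 0.139 ]
thimble_a [399.9, 278.2] 0.71 [0.5626 0.328  0.139 ]
thimble_a [211.8, 200.0] 0.66 [ 0.6349 -0.138   0.139 ]
```

View pics/p2.png

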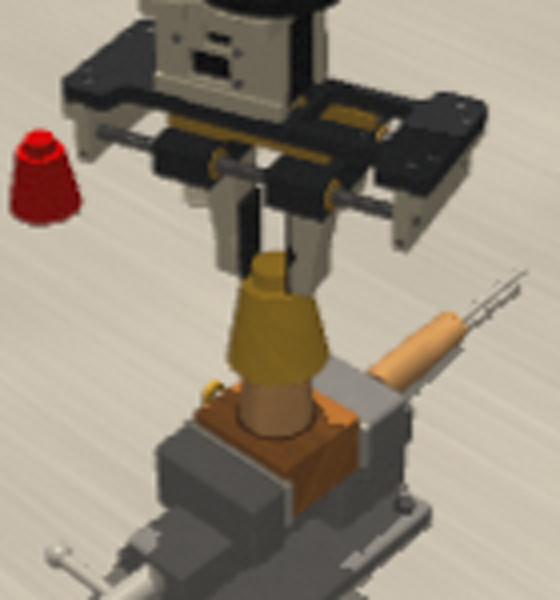

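The post is inside the thimble, centred at column ~278, with no lateral force. I'll lower to seat.

Request:
drive_tool(plan=[[[0.003, 0, 0], [0, 0, 0], 0.0], [[0.006, 0, 0], [0, 0, 0], 0.0], [[0.009, 0, 0], [0, 0, 0], 0.0], [[0.011, 0, 0], [0, 0, 0], 0.0], [[0.013, 0, 0], [0, 0, 0], 0.0], [[0.014, 0, 0], [0, 0, 0], 0.0], [[0.014, 0, 0], [0, 0, 0], 0.0]])

```text
clock: 7.38
tool_pos: [0.6472, 0.0638, 0.1771]
orientation: [-33.3, 89.7, -16.6]
force: [0.8, 0.6, -1.0]
opening: 0.0223
```

Request:
drive_tool(plan=[[[0.001, 0, 0], [0, 0, 0], 0.0], [[0.002, 0, 0], [0, 0, 0], 0.0], [[0.003, 0, 0], [0, 0, 0], 0.0], [[0.003, 0, 0], [0, 0, 0], 0.0], [[0.003, 0, 0], [0, 0, 0], 0.0]])

```text
clock: 7.8
tool_pos: [0.6476, 0.0639, 0.1749]
orientation: [-29.7, 89.6, -13.0]
force: [-1.6, 0.6, 5.0]
opening: 0.022
```

Contact at z≈0.175 with 5 N. I'll ease off, release, and rise.

Request:
drive_tool(plan=[[[-0.001, 0, 0], [0, 0, 0], 0.0], [[-0.001, 0, 0], [0, 0, 0], 0.5], [[-0.001, 0, 0], [0, 0, 0], 0.5], [[-0.001, 0, 0], [0, 0, 0], 0.5], [[-0.001, 0, 0], [0, 0, 0], 0.5], [[-0.001, 0, 0], [0, 0, 0], 0.5], [[-0.01, 0, 0], [0, 0, 0], 0.5], [[-0.03, 0, 0], [0, 0, 0], 0.5], [[-0.07, 0, 0], [0, 0, 0], 0.5], [[-0.11, 0, 0], [0, 0, 0], 0.5], [[-0.11, 0, 0], [0, 0, 0], 0.5], [[-0.11, 0, 0], [0, 0, 0], 0.5]])

```text
clock: 8.8
tool_pos: [0.6482, 0.0643, 0.289]
orientation: [-14.5, 89.3, 2.3]
force: [-0.2, -0.2, -0.9]
opening: 0.0438
```

```bash
python3 look.py pics/p3.png; python3 - <<'E'
from h import *
from scipy.spatial.transform import Rotation as Ro
o=ctrl.get_obs();R=Ro.from_euler("xyz",o["orientation"],degrees=True).as_matrix()
print(R.T@(np.array([.418,.2705,o["tool_pos"][2]])-o["tool_pos"]), o["joint_pos"])
E
```

```text
8.85 [0.64716994 0.06419153 0.28657995] [-1.02473409 -0.1077906  -0.68029404] 0.043681211038546074
[[ 8.600e-03 -2.878e-01  9.576e-01]
 [-2.000e-04  9.577e-01  2.878e-01]
 [-1.000e+00 -2.700e-03  8.200e-03]]
thimble_a [213.5, 202.7] 0.82 [ 0.7254 -0.0113  0.2341]
thimble_a [268.7, 240.9] 0.74 [0.7364 0.1512 0.2341]
thimble_a [398.2, 278.1] 0.73 [0.6632 0.3636 0.2341]
[-0.00136685  0.26354968 -0.1591472 ] [ 22.94428632  16.36731269   2.02491997   0.20245052 -75.47576785
 -96.26875744]
```

View pics/p3.png

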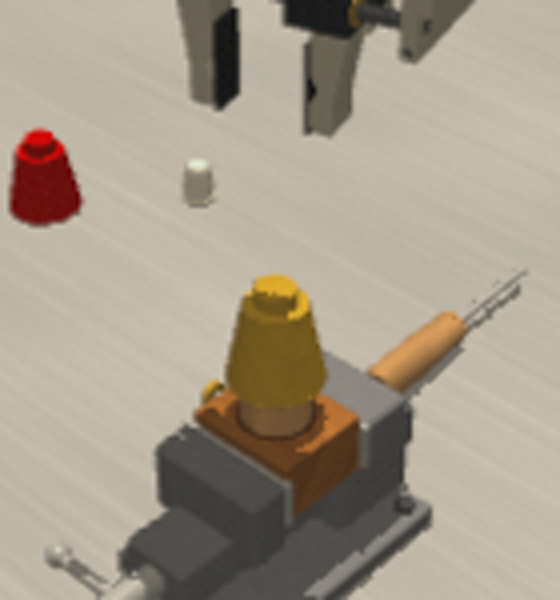

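The first thimble sits straight on the post (crop rim ~(275,385)), free of the gripper. Next is thimble C.

Request:
drive_tool(plan=[[[0, 0.2635, -0.16], [0, 0, 0], 0.6], [[0, 0.2635, -0.16], [0, 0, 0], 0.6], [[0, 0.2635, -0.16], [0, 0, 0], 0.6], [[0, 0.2635, -0.16], [0, 0, 0], 0.6], [[0, 0.2635, -0.16], [0, 0, 0], 0.6], [[0, 0.2635, -0.16], [0, 0, 0], 0.6], [[0, 0.2635, -0.16], [0, 0, 0], 0.6], [[0, 0.2635, -0.16], [0, 0, 0], 0.6], [[0.04, 0.2635, -0.16], [0, 0, 0], 0.6], [[0.08, 0.2635, -0.16], [0, 0, 0], 0.6], [[0.12, 0.2635, -0.16], [0, 0, 0], 0.6], [[0.16, 0.2635, -0.161], [0, 0, 0], 0.6], [[0.19, 0.2635, -0.161], [0, 0, 0], 0.6], [[0.197, 0.2635, -0.161], [0, 0, 0], 0.6], [[0.197, 0.2635, -0.161], [0, 0, 0], 0.6], [[0.197, 0.2635, -0.161], [0, 0, 0], 0.6], [[0.197, 0.2635, -0.161], [0, 0, 0], 0.6]])

```text
clock: 10.42
tool_pos: [0.4181, 0.2706, 0.0872]
orientation: [-16.6, 89.6, 0.2]
force: [0.0, 0.9, -0.1]
opening: 0.052
```

```bash
python3 - <<'E'
from h import *
from scipy.spatial.transform import Rotation as Ro
o=ctrl.get_obs();R=Ro.from_euler("xyz",o["orientation"],degrees=True).as_matrix()
print(o["clock"],o["tool_pos"],R.round(4),R.T@(np.array([.418,.2705,.052])-o["tool_pos"]))
q=Ro.from_matrix(R.T@np.column_stack([[0,0,-1],[-.288,.9576,0],[.9576,.288,0]])).as_rotvec(degrees=True);print("level",q)
E
```

```text
10.4167 [0.41811066 0.27062247 0.08724331] [[ 0.0062 -0.2882  0.9576]
 [ 0.      0.9576  0.2882]
 [-1.     -0.0018  0.0059]] [ 3.52419454e-02 -2.32324717e-05 -3.50289534e-04]
level [0.00922026 0.33984349 0.10102222]
```

Request:
drive_tool(plan=[[[0.015, 0, 0], [0, 0.3, 0.1], 0.6], [[0.028, 0, 0], [0, 0.3, 0.1], 0.6], [[0.034, 0, 0], [0, 0.3, 0.1], 0.6], [[0.035, 0, 0], [0, 0.3, 0.1], 0.6], [[0.035, 0, 0], [0, 0.3, 0.1], 0.6], [[0.035, 0, 0], [0, 0.3, 0.1], 0.6], [[0.035, 0, 0], [0, 0.3, 0.1], 0.6]])

```text
clock: 11.0
tool_pos: [0.4187, 0.2711, 0.0532]
orientation: [23.3, 89.9, 40.0]
force: [0.0, -0.2, -0.5]
opening: 0.0526
```

```bash
python3 - <<'E'
from h import *
im=ctrl.snapshot("scene");cv2.imwrite("pics/c1.png",cv2.resize(im[210:300,340:460],(600,450),interpolation=cv2.INTER_CUBIC))
o=ctrl.get_obs();print(o["clock"],o["tool_pos"],o["force"])
E
```

```text
11.05 [0.41869367 0.27108545 0.05308359] [ 0.35449902  0.3902441  -0.63468044]
```

View pics/c1.png

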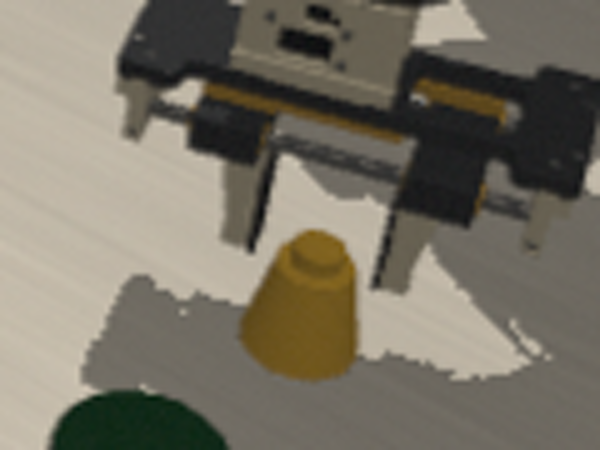

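The tips at (242,245) and (388,285) straddle the button at (316,262), so I'll close and lift.

Request:
drive_tool(plan=[[[0.0008, 0, 0], [0, 0, 0], 0.0], [[0.0008, 0, 0], [0, 0, 0], 0.0], [[0.0008, 0, 0], [0, 0, 0], 0.0], [[0.0008, 0, 0], [0, 0, 0], 0.0], [[0.0008, 0, 0], [0, 0, 0], 0.0], [[0.0008, 0, 0], [0, 0, 0], 0.0], [[0.0008, 0, 0], [0, 0, 0], 0.0], [[-0.02, 0, 0], [0, 0, 0], 0.0], [[-0.06, 0, 0], [0, 0, 0], 0.0], [[-0.1, 0, 0], [0, 0, 0], 0.0], [[-0.14, 0, 0], [0, 0, 0], 0.0], [[-0.18, 0, 0], [0, 0, 0], 0.0], [[-0.22, 0, 0], [0, 0, 0], 0.0], [[-0.235, 0, 0], [0, 0, 0], 0.0], [[-0.235, 0, 0], [0, 0, 0], 0.0], [[-0.235, 0, 0], [0, 0, 0], 0.0]])

```text
clock: 12.38
tool_pos: [0.4182, 0.2709, 0.2887]
orientation: [37.1, 89.8, 53.8]
force: [-0.9, -1.1, -2.0]
opening: 0.0225
```

```bash
python3 - <<'E'
from h import *
from scipy.spatial.transform import Rotation as Ro
o=ctrl.get_obs();R=Ro.from_euler("xyz",o["orientation"],degrees=True).as_matrix()
print(o["clock"],o["tool_pos"],o["opening"],o["force"],R.round(4),R.T@(np.array([.6474,.0640,.285])-o["tool_pos"]))
q=Ro.from_matrix(R.T@np.column_stack([[0,0,-1],[-.288,.9576,0],[.9576,.288,0]])).as_rotvec(degrees=True);print("level",q)
E
```

```text
12.3833 [0.41820306 0.27090737 0.28868717] 0.02246239109762404 [-0.86427218 -1.08834123 -1.95970305] [[ 0.0022 -0.2882  0.9576]
 [ 0.003   0.9576  0.2882]
 [-1.      0.0023  0.003 ]] [ 0.00356827 -0.26419138  0.15983014]
level [ 0.01155933  0.171796   -0.12974983]
```

Request:
drive_tool(plan=[[[0.003, -0.03, 0.018], [0, 0, 0], 0.0], [[0.003, -0.06, 0.036], [0, 0, 0], 0.0], [[0.003, -0.09, 0.055], [0, 0, 0], 0.0], [[0.003, -0.12, 0.073], [0, 0, 0], 0.0], [[0.003, -0.15, 0.091], [0, 0, 0], 0.0], [[0.003, -0.18, 0.109], [0, 0, 0], 0.0], [[0.003, -0.21, 0.127], [0, 0, 0], 0.0], [[0.003, -0.24, 0.145], [0, 0, 0], 0.0], [[0.003, -0.256, 0.155], [0, 0.2, -0.1], 0.0], [[0.003, -0.264, 0.16], [0, 0.2, -0.1], 0.0], [[0.003, -0.264, 0.16], [0, 0.2, -0.1], 0.0], [[0.003, -0.264, 0.16], [0, 0.2, -0.1], 0.0], [[0.003, -0.264, 0.16], [0, 0.2, -0.1], 0.0]])

```text
clock: 13.47
tool_pos: [0.6466, 0.0649, 0.2848]
orientation: [155.7, 89.9, 172.5]
force: [-1.1, 1.4, -1.2]
opening: 0.0226
```

```bash
python3 look.py pics/n1.png
```

```text
13.5167 [0.64666322 0.06509305 0.28533384] [ 0.0602107   0.49182141 -1.51365511] 0.022562449530914665
[[-1.100e-03 -2.891e-01  9.573e-01]
 [ 5.000e-04  9.573e-01  2.891e-01]
 [-1.000e+00  8.000e-04 -9.000e-04]]
669 [268.21076233 193.27952167] 0.84 thimble full-sil xy [0.64841855 0.06520677] rim row 208
post_top [268.6, 202.7] 0.74 [ 0.5779 -0.0026  0.166 ]
thimble_a [270.2, 242.0] 0.89 [0.7357 0.1542 0.2328]
thimble_a [211.9, 201.9] 0.86 [ 0.7246 -0.0173  0.2328]
thimble_a [267.2, 200.7] 0.56 [0.6458 0.0597 0.2328]
```

View pics/n1.png

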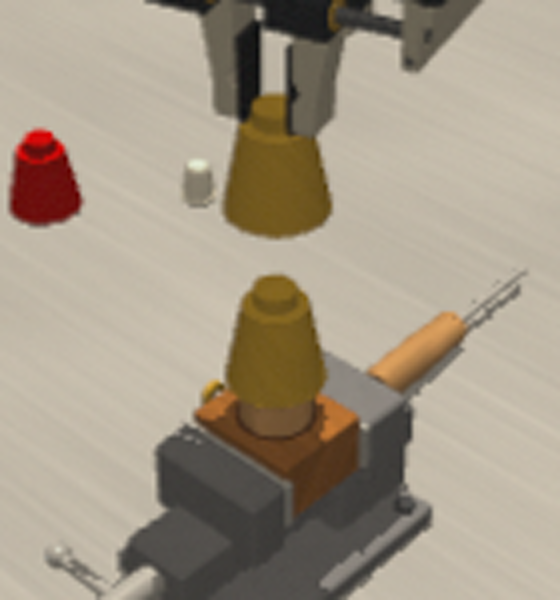

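Aligned: upper rim at column 277, lower at 275. I'll lower.

Request:
drive_tool(plan=[[[0.0, -0.001, 0.0004], [0, 0, 0], 0.0], [[0.02, -0.001, 0.0004], [0, 0, 0], 0.0], [[0.035, -0.001, 0.0004], [0, 0, 0], 0.0], [[0.045, -0.001, 0.0004], [0, 0, 0], 0.0], [[0.055, -0.001, 0.0004], [0, 0, 0], 0.0], [[0.065, -0.001, 0.0004], [0, 0, 0], 0.0], [[0.072, -0.001, 0.0004], [0, 0, 0], 0.0], [[0.078, -0.001, 0.0004], [0, 0, 0], 0.0], [[0.082, -0.001, 0.0004], [0, 0, 0], 0.0], [[0.082, -0.001, 0.0004], [0, 0, 0], 0.0], [[0.082, -0.001, 0.0004], [0, 0, 0], 0.0]])

```text
clock: 14.58
tool_pos: [0.6478, 0.0643, 0.2042]
orientation: [59.3, 90.0, 76.1]
force: [-0.3, -0.1, -1.0]
opening: 0.0226
```

Request:
drive_tool(plan=[[[0.003, 0, 0], [0, 0, 0], 0.0], [[0.006, 0, 0], [0, 0, 0], 0.0], [[0.008, 0, 0], [0, 0, 0], 0.0], [[0.01, 0, 0], [0, 0, 0], 0.0], [[0.011, 0, 0], [0, 0, 0], 0.0], [[0.012, 0, 0], [0, 0, 0], 0.0], [[0.012, 0, 0], [0, 0, 0], 0.0]])

```text
clock: 15.17
tool_pos: [0.6479, 0.0643, 0.1927]
orientation: [19.1, 89.9, 35.9]
force: [-1.5, 0.3, 4.3]
opening: 0.0226
```

Request:
drive_tool(plan=[[[0.0015, 0, -0.0005], [0, 0, 0], 0.0], [[0.003, 0, -0.0005], [0, 0, 0], 0.0], [[0.0045, 0, -0.0005], [0, 0, 0], 0.0], [[0.006, 0, -0.0005], [0, 0, 0], 0.0], [[0.007, 0, -0.0005], [0, 0, 0], 0.0], [[0.0075, 0, -0.0005], [0, 0, 0], 0.0], [[0.0075, 0, -0.0005], [0, 0, 0], 0.0], [[0.0075, 0, -0.0005], [0, 0, 0], 0.0], [[0.0075, 0, -0.0005], [0, 0, 0], 0.0]])

```text
clock: 15.92
tool_pos: [0.6481, 0.0642, 0.1867]
orientation: [-1.2, 89.8, 15.7]
force: [-2.3, 0.8, 9.7]
opening: 0.0227
```

```bash
python3 - <<'E'
from h import *
F=[]
for i in range(8):
    im=ctrl.snapshot("scene");o=ctrl.get_obs();F.append(np.r_[o["force"],o["tool_pos"]])
print(o["clock"],np.mean(F,0).round(4),np.std(F,0).round(4),o["opening"],o["orientation"])
cv2.imwrite("pics/f1.png",cv2.resize(im[170:300,200:340],(560,520),interpolation=cv2.INTER_CUBIC))
E
```

```text
16.3167 [-2.7412  0.4228  9.3563  0.6481  0.0642  0.1868] [0.4997 0.5082 0.3758 0.     0.     0.    ] 0.022450893978043545 [-1.20096076 89.82101691 15.65871188]
```

View pics/f1.png

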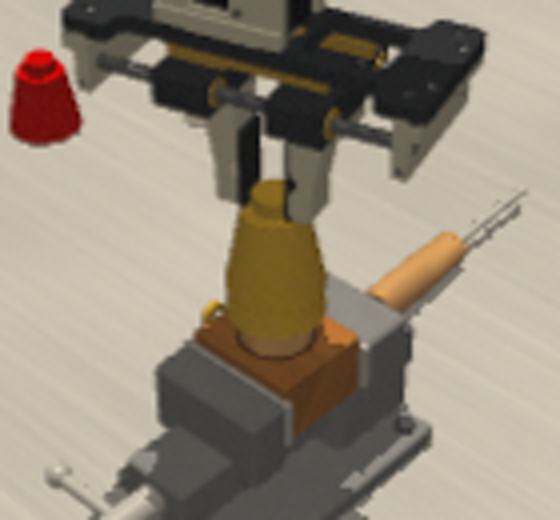

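Nested and pressing at 9.4 N. I'll press further, with a small lateral correction.

Request:
drive_tool(plan=[[[0.002, 0, -0.0005], [0, 0, 0], 0.0], [[0.003, 0, -0.001], [0, 0, 0], 0.0], [[0.004, 0, -0.0015], [0, 0, 0], 0.0], [[0.0047, 0, -0.0015], [0, 0, 0], 0.0], [[0.0047, 0, -0.0015], [0, 0, 0], 0.0], [[0.0047, 0, -0.0015], [0, 0, 0], 0.0], [[0.0047, 0, -0.0015], [0, 0, 0], 0.0]])

```text
clock: 16.9
tool_pos: [0.648, 0.0642, 0.1843]
orientation: [-4.3, 89.6, 12.6]
force: [-1.7, 1.3, 11.6]
opening: 0.0231
```

```bash
cat > f.py <<'E'
from h import *
from scipy.spatial.transform import Rotation as Ro
F=[]
for i in range(10):
    im=ctrl.snapshot("scene");o=ctrl.get_obs();F.append(np.r_[o["force"],o["tool_pos"]])
print(o["clock"],np.mean(F,0).round(4),np.std(F,0).round(4),o["opening"],o["moment"])
print(Ro.from_euler("xyz",o["orientation"],degrees=True).as_matrix().round(4))
cv2.imwrite("pics/f2.png",cv2.resize(im[130:340,150:430],(800,600),interpolation=cv2.INTER_CUBIC))
E
python3 f.py
```

```text
17.4 [-2.4358  1.5852 11.6128  0.648   0.0642  0.1843] [0.4892 0.4491 0.4262 0.     0.     0.    ] 0.022738490499054045 [ 0.44111788  0.84416459 -0.04257895]
[[ 7.000e-03 -2.907e-01  9.568e-01]
 [ 1.500e-03  9.568e-01  2.907e-01]
 [-1.000e+00 -6.000e-04  7.100e-03]]
```

View pics/f2.png

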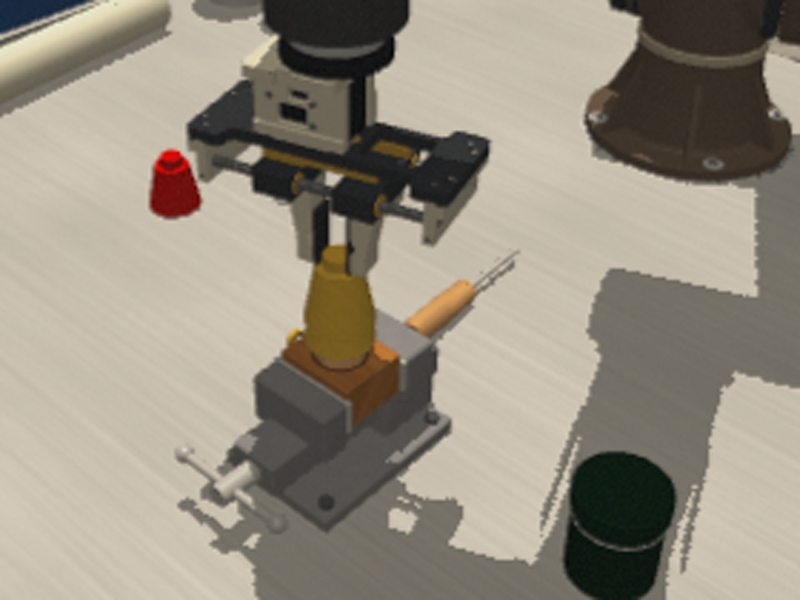

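The view shows both thimbles nested upright on the post around (340,300). The gripper holds the button, and the red thimble, screwdriver and canister are untouched. I'm handing in.

```bash
python3 -c "
from plant import ctrl
o=ctrl.get_obs();print(o['clock'],o['force'],o['opening']);print(ctrl.close_job())"
```

```text
17.4 [-2.94493498  1.20390091 11.83610397] 0.022738490499054045
the job is handed in; nothing more can be done
None
```

I set one brass thimble over the post and released it. I then nested the other over it and handed the job in with the arm still gripping the upper one's button and pressing down.

**Push:** the last reading was about 11.6–11.8 N downward, steady. The tool sank about 10 mm after contact, which fits a 12 N push and is well short of the 18 mm stop. The clock stood at 17.4 s, against the 64 s limit.

**Not quite ideal:**
- A sideways force of about 2.5–3 N and a tool tilt of about 0.4° remained, so the push is not perfectly straight down. A small sideways correction barely changed this.
- The cameras disagreed by about 3 mm on where the post stands. I used a value between them, and the seating force and pictures confirmed the fit.

**Other things on the cart:** the red look-alike, the canister and the screwdriver appear unmoved in the last picture. The porcelain thimble was hidden behind the gripper there. It was still in place just before nesting, and the arm did not go near it after that.

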